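Hold a bracket against the datum fence and plate for the inspection camera

ROBOT

A 6-joint arm with a two-finger parallel gripper is mounted at the origin on the work surface. World frame = base frame: x ahead of the robot, y to its left, z up, the work surface at z = 0. Lengths are in mm, angles in rad, forces in N, time in s.
With the tool pointing down it reaches from about 325 to 900 mm from the base axis. Payload 6.1 kg.
Tool frame: the origin (TCP) lies between the finger pads, 19 mm behind the fingertips; this is the grasp point; z points along the fingers, y is the line along which they close (so a half turn about z gives the same grasp; the last joint's range is limited). The gripper opens to 87 mm and grips with 3 to 60 N. Pads are 19 mm wide; open, the fingers measure 117 mm over their backs; the gripper's body (75 mm by 190 mm) begins 51 mm behind the grasp point.
Start: joints at [-1.32, 0.22, 1.526, -0, 1.395, -0.126], TCP at [229.959, -581.149, 241.238] pointing down, gripper open.
Joint ranges: [-2.98, 2.98], [-0.91, 2.08], [0.09, 2.57], [-1.24, 4.39], [0.2, 2.65], [-2.68, 2.68]. Speed limits (rad/s): [2.57, 2.57, 3.01, 3.14, 3.14, 3.14].

INTERFACE

Orientations are given as [roll, pitch, yaw] about the fixed x, y, z axes, in that order (R = Rz(yaw) Ry(pitch) Rx(roll)).
In Python, from rig import bot, vision gives the robot as it stands.
- The arm moves only by the shell command python3 -m pendant 'ROWS' [FORCE]. ROWS is text: rows parted by semicolons, each of 7 numbers parted by spaces: the opening, from 0 (shut) to 1 (fully open), then the shift along the tool's x, y, z normalised to -1 to 1, where 1 is 0.75 m, then the turn, a rotation vector about the tool's x, y, z normalised to -1 to 1, where 1 is 1.5 rad. A call has 1 to 20 rows; each row shifts and turns the commanded pose from where the row before left it, along the tool's axes as they then stand; what a row does not reach is not made up. A row lasts 1/12 s, in which the tool goes at most 41.7 mm and 7.16 degrees, less where a joint would pass 70% of its speed; a pose out of reach is approached as far as the arm can. A call with a number of a shift or a turn outside -1 to 1 is refused whole. A call with a gripper value outside its range is refused whole. The fingers move at their own pace and stop on an object; FORCE is the grip in N (left out, the last holds). Time passes only in rows, so rows that do not move let the fingers close. It gives the time, the measured TCP pose, the force, the opening and the grip force at its end, in the units of the state.
- bot.sense(): the state, without advancing time (a new reading comes with each control period).
- vision.camera(name): name is "side" or "top" or "wrist"; returns a dict with "frame" (384x512x3 uint8, red, green, blue), "z_map" (384x512 float32, mm along the optical axis (not along the pixel's ray), 0 where there is no reading), "K" (3x3 intrinsics, pixels), "pose" (4x4, takes a point from camera to world coordinates). Camera axes: x right, y down, z forward; pixel columns grow to the right and rows downward; lengths in mm; the calibration is good to about 2 mm. A picture is of the moment at which its call begins.
- bot.job_done(): hands the job in; it is judged then, once.
The state is a dict: "time_s": time; "joints": joint angles; "dq": joint speeds; "joint_efforts": joint torques, N m; "ee_pos": TCP position; "tcp_rot": TCP orientation; "contact_force": force on the tool from outside, world axes, zero at the start; "wrist_torque": the same for the moment, N m; "width": opening from 0.0 (shut) to 1.0 (fully open); "grip_force": force on a finger pad.
Only numpy, scipy, OpenCV 4.12 (cv2) and the standard library are available. Lean on these libraries where they do the work, as an engineer would, in place of code of your own. Each camera call takes 0.05 s, during which the arm holds its last target. There are 200 camera calls.

TASK

Stand the fallen angle bracket up on its foot on the aluminium base plate of the camera fixture, its back flat against the black fence and its end up against the steel stop block. Then push with the fingertips into the bracket's inside corner, diagonally towards the fence and down at once, so that it is pressed firmly on both the fence and the plate with no gap, and finish while still holding that push, as the picture is taken now. Do not touch the camera and leave the disc, the screwdriver and the bottle where they are.

Things in the scene. Friction and masses are not known exactly. Their poses are not given: they have to be found in the camera images.
- bracket: Workpiece: loose steel L-bracket, 0.4 kg. Foot 60 mm (x) by 50 mm (y), upright leg 75 mm high, both 8 mm thick. Origin: centre of foot's underside; z up the upright leg, x from the foot's free edge to the upright. Back at x=+30, upright's inner face x=+22, foot's top z=8, mass centre x=+14, z=+24 mm. Starts fallen: back flat on the bench (upright leg lies level, 8 mm high), foot standing up 60 mm.
- heel (a point): Point on the bracket: the lower back corner of its -y end (x = +30, y = -25, z = 0 mm in the bracket's axes).
- corner (a point): Point on the bracket: middle of its inside corner, where foot and upright meet (x = +22, y = 0, z = +8 mm in the bracket's axes); a fillet of 4 mm is drawn there.
- fixture: The inspection fixture, fixed to the bench: a plate 140 mm (x) by 330 mm (y), its top 16 mm above the bench, with fence, stop block and camera on it. Origin: centre of the underside, on the bench. x points across the plate towards the fence (away from the robot when square on), y along the fence from stop block to camera, z up.
- datum (a point): Point on the fixture (same axes): where fence face, stop face and plate top meet, at x = +45, y = -115, z = +16 mm in the fixture's axes. The free space for the bracket lies on its -x, +y, +z side; a seated bracket has its heel point here.
- seat (a point): Point on the fixture (same axes) where the seated bracket's origin lies: 30 mm in front of the fence face, 25 mm from the stop face, on the plate top (x = +15, y = -90, z = +16 mm in the fixture's axes). The bracket's axes are then parallel to the fixture's.
- base_plate: The smooth aluminium plate of the fixture that the foot stands on, 140 x 330 x 12 mm, top 16 mm above the bench; metal slides on it with a friction of about 0.35. Axes and origin as fixture.
- fence: The black steel fence bar on the plate: 20 mm thick, 180 mm long, 40 mm high above the plate; its face that looks to -x of the fixture is at x = +45 mm and it runs from y = -150 to +30 mm in the fixture's axes. Origin and axes as fixture.
- stop_block: The steel stop block in front of the fence: 36 mm (x) by 20 mm (y), 25 mm high above the plate; its face towards the camera is at y = -115 mm and it runs from x = +9 to +45 mm in the fixture's axes. Origin and axes as fixture.
- insp_cam: Small black camera with lens and white ring light on the fixture, looking along the fence at the bracket's end; not to be touched. It spans y = +64 to +152, x = -7 to +36 mm, up to 73 mm above the bench, in the fixture's axes. Origin and axes as fixture.
- disc: Bystander: a loose round steel sample disc lying flat, 80 mm across, 10 mm thick. Origin: centre of its underside.
- screwdriver: Bystander: a loose screwdriver, 170 mm long, lying along its x axis.
- bottle: Bystander: a small upright lens-cleaner bottle, 44 mm across, 120 mm high. Origin: centre of its underside.
Not all that is in view belongs to the job. Several things look just like the bracket: the one meant starts farthest to the robot's left.

How it is judged:
By the outcome, as a careful person would: the job done as asked, in the order asked, and still so for the second after the job is handed in, while the arm keeps its last pose, push and grip.
It also fails if it takes over 67 s, if anything falls off the work surface, if the arm or the gripper's body presses on something with over 40 N, if the wrist force passes 120 N, or if a joint passes its speed limit or range.

## Working session

There is one attempt and no reset: what is moved stays moved. The work goes in short steps, Python scripts to look and compute and a shell command to move; the robot and the scene stay as the last step left them, time stands still between calls to the robot, and variables do not carry over. Pictures are saved under pics/ and viewed, at most 10 in all, crops included, and the job is handed in when it is done.

```bash
ls; mkdir -p pics; python3 - <<'E'
from rig import bot, vision
import cv2, numpy as np
s=bot.sense();print({k:np.round(v,3).tolist() for k,v in s.items()})
for n in("top","side"):
    c=vision.camera(n);cv2.imwrite(f"pics/{n}0.png",c["frame"][:,:,::-1]);print(n,c["K"].round(1).tolist(),c["pose"].round(3).tolist(),(c["z_map"]>0).mean())
    np.savez(f"{n}0.npz",**c)
a=cv2.imread("pics/top0.png");cv2.imwrite("pics/top0b.png",cv2.resize(a,(800,600)))
E
```

```text
pics
{'time_s': 0.0, 'joints': [-1.32, 0.221, 1.528, -0.0, 1.395, -0.126], 'dq': [-0.003, 0.0, -0.001, 0.002, -0.0, -0.001], 'joint_efforts': [-0.002, -49.461, -38.738, 0.07, 0.057, -0.0], 'ee_pos': [229.821, -580.6, 240.158], 'tcp_rot': [-3.14, -0.0, 0.377], 'contact_force': [0.142, 0.418, -0.244], 'wrist_torque': [0.005, 0.017, 0.006], 'grip_force': 0.0, 'width': 1.0}
top [[353.2, 0.0, 251.7], [0.0, 353.2, 194.8], [0.0, 0.0, 1.0]] [[-0.027, -0.987, 0.159, 359.766], [-1.0, 0.025, -0.015, 27.269], [0.011, -0.159, -0.987, 1180.107], [0.0, 0.0, 0.0, 1.0]] 0.9961649576822916
side [[358.6, 0.0, 258.5], [0.0, 358.6, 199.3], [0.0, 0.0, 1.0]] [[-0.814, -0.299, 0.498, -42.186], [-0.581, 0.412, -0.702, 814.543], [0.005, -0.861, -0.509, 649.212], [0.0, 0.0, 0.0, 1.0]] 0.9960683186848959
```

View pics/top0b.png

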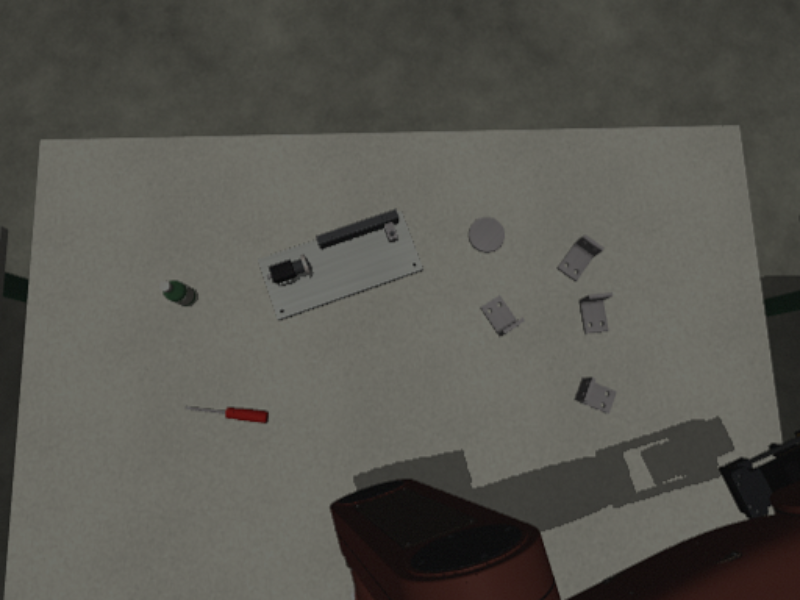

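View pics/side0.png

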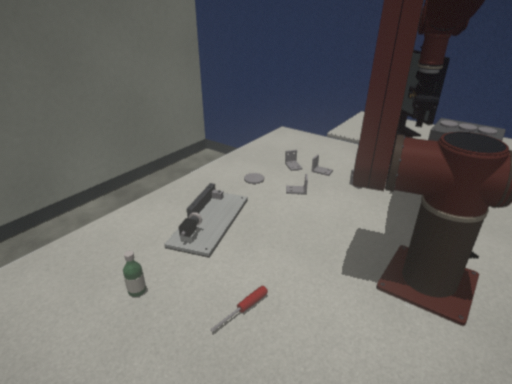

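Four look-alike brackets in the top picture (800x600 px): (500,315), (580,258), (594,312) and (596,395). World +y is image left, so the leftmost, at (500,315), is the one meant. The fixture is at (340,265), with the stop at its right end (392,232). I'll confirm with a crop and measure roughly.

```bash
cat > h.py <<'E'
import numpy as np, cv2
from rig import bot, vision
def cloud(c):
    z=c["z_map"].astype(float);v,u=np.mgrid[:384,:512];K=c["K"]
    p=np.stack([(u-K[0,2])/K[0,0]*z,(v-K[1,2])/K[1,1]*z,z],-1)
    return p@c["pose"][:3,:3].T+c["pose"][:3,3]
def ray(c,uv,h):
    K=c["K"];d=c["pose"][:3,:3]@np.array([(uv[0]-K[0,2])/K[0,0],(uv[1]-K[1,2])/K[1,1],1])
    o=c["pose"][:3,3];return o+d*(h-o[2])/d[2]
E
python3 - <<'E'
from h import *
c=dict(np.load("top0.npz"));P=cloud(c)
print("bench z",np.median(P[210:240,60:200,2]))
m=(P[...,2]>4.5)&(P[...,0]>380)&(P[...,2]<200)
n,l,st,ce=cv2.connectedComponentsWithStats(m.astype(np.uint8))
for i in range(1,n):
    if st[i,4]>25:
        q=P[l==i];print(st[i],ce[i].round(),q.mean(0).round(),q.max(0).round(), cv2.minAreaRect(q[:,:2].astype(np.float32)))
f=c["frame"][:,:,::-1]
b=np.hstack([cv2.resize(f[175:235,290:390],(500,300),interpolation=cv2.INTER_CUBIC)])
cv2.imwrite("pics/crop1.png",cv2.convertScaleAbs(b,alpha=1.5))
E
```

```text
bench z 0.3676035525028283
[ 165  134  106   71 4144] [217. 168.] [638. 122.  24.] [755. 299.  75.] ((646.658447265625, 121.68252563476562), (158.16363525390625, 342.4398498535156), 17.147544860839844)
[300 139  24  23 414] [311. 150.] [ 700. -198.   11.] [ 739. -160.   18.] ((699.7503662109375, -199.75210571289062), (77.84339904785156, 79.26551818847656), 0.2961496114730835)
[357 150  31  30 415] [371. 164.] [ 643. -397.   20.] [ 691. -351.   64.] ((647.452880859375, -402.1705627441406), (58.34148025512695, 109.84080505371094), 47.402278900146484)
[102 179  23  17 270] [113. 186.] [576. 449.  73.] [600. 505. 123.] ((575.8768310546875, 466.7806701660156), (43.34380340576172, 65.75553131103516), 21.174013137817383)
[370 186  22  27 372] [380. 199.] [ 521. -419.   17.] [ 568. -391.   64.] ((522.0885620117188, -421.60589599609375), (86.08280181884766, 58.811737060546875), 5.539225101470947)
[308 189  28  26 345] [320. 202.] [ 518. -217.   16.] [ 562. -180.   64.] ((525.5916137695312, -219.35494995117188), (80.26252746582031, 66.52377319335938), 32.33599090576172)
```

View pics/crop1.png

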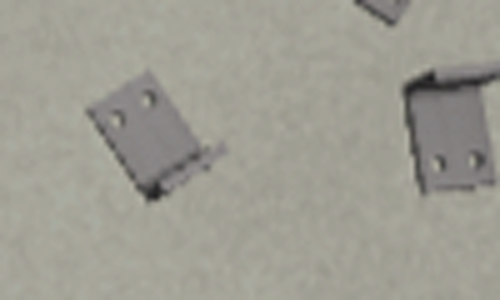

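The crop confirms it: the leftmost bracket has its leg lying flat, holes at (115,118) and (148,97), and its foot standing along the edge (150,195)-(222,150). The upright's z therefore points up-left in the image, at a world yaw of about 34°. Next I'll get the wrist camera's mounting and plan a look.

```bash
cat >> h.py <<'E'
from scipy.spatial.transform import Rotation as Ro
def tcp():
    s=bot.sense();T=np.eye(4);T[:3,:3]=Ro.from_euler('xyz',s["tcp_rot"]).as_matrix();T[:3,3]=s["ee_pos"];return T
def plan(pos,yaw,lean):
    """lean>0: tool points outward along yaw dir. prints shift (tool axes, units) and rotvec units"""
    T=tcp();R=Ro.from_euler('z',yaw)*Ro.from_euler('y',-lean)*Ro.from_euler('x',np.pi)
    d=T[:3,:3].T@(np.array(pos)-T[:3,3]);r=(Ro.from_matrix(T[:3,:3]).inv()*R).as_rotvec()
    print("shift",(d/750).round(4),"rows>=",round(np.linalg.norm(d)/41.7,1),"turn",(r/1.5).round(4),"rows>=",round(np.linalg.norm(r)/.125,1));return R.as_matrix()
E
python3 - <<'E'
from h import *
c=vision.camera("wrist");print(c["K"].round(1).tolist());print((np.linalg.inv(tcp())@c["pose"]).round(3).tolist())
print(plan([500,-220,330],.59,0).round(2).tolist())
print(plan([500,-220,330],.59,.6).round(2).tolist())
E
```

```text
[[317.0, 0.0, 253.0], [0.0, 317.0, 190.0], [0.0, 0.0, 1.0]]
[[0.0, -0.97, -0.242, 65.874], [1.0, 0.0, 0.0, 0.958], [-0.0, -0.242, 0.97, -143.623], [0.0, 0.0, 0.0, 1.0]]
shift [ 0.5119 -0.3149 -0.1189] rows>= 11.0 turn [-0.001  -0.0003 -0.1422] rows>= 1.7
[[0.83, 0.56, 0.0], [0.56, -0.83, -0.0], [0.0, 0.0, -1.0]]
shift [ 0.5119 -0.3149 -0.1189] rows>= 11.0 turn [ 0.0417  0.3982 -0.1382] rows>= 5.1
[[0.69, 0.56, 0.47], [0.46, -0.83, 0.31], [0.56, 0.0, -0.83]]
```

```bash
python3 -m pendant '1 .0427 -.0262 -.0099 0 0 0;1 .0427 -.0262 -.0099 0 0 0;1 .0427 -.0262 -.0099 0 0 0;1 .0427 -.0262 -.0099 0 0 0;1 .0427 -.0262 -.0099 0 0 0;1 .0427 -.0262 -.0099 0 0 0;1 .0427 -.0262 -.0099 0 0 0;1 .0427 -.0262 -.0099 0 0 0;1 .0427 -.0262 -.0099 0 0 0;1 .0427 -.0262 -.0099 0 0 0;1 .0427 -.0262 -.0099 0 0 -.07;1 .0427 -.0262 -.0099 0 0 -.07;1 0 0 0 0 0 0;1 0 0 0 0 0 0'; python3 - <<'E'
from h import *
c=vision.camera("wrist");np.savez("w1.npz",**c);print(tcp().round(2).tolist())
cv2.imwrite("pics/w1.png",cv2.resize(c["frame"][:,:,::-1],(800,600)))
P=cloud(c);print(np.median(P[...,2]))
E
```

```text
time_s: 1.32
ee_pos: [498.2, -216.6, 330.6]
tcp_rot: [3.141, -0.0, 0.59]
contact_force: [-0.6, -0.8, 0.9]
width: 0.999
grip_force: 0.0
[[0.83, 0.55, -0.0, 497.36], [0.55, -0.83, -0.0, -217.76], [-0.0, -0.0, -1.0, 330.09], [0.0, 0.0, 0.0, 1.0]]
1.137982240324277
```

View pics/w1.png

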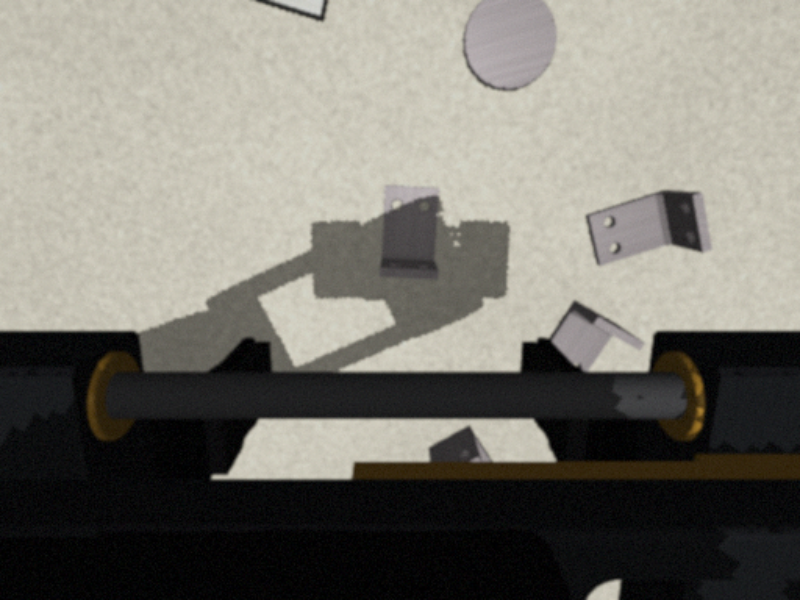

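The picture shows our bracket at (382-440, 185-278), partly in the arm's shadow. Its leg points up in the image (holes at y≈205) and its foot's free edge is at y≈265-278, nearly aligned with the tool. The disc is at (510,40). I'll fit it with depth.

```bash
python3 - <<'E'
from h import *
c=dict(np.load("w1.npz"));P=cloud(c);P[...,2]-=1.1
w=np.zeros((384,512),bool);w[105:190,230:295]=1
for lo,hi in((4.5,11),(45,75)):
    m=w&(P[...,2]>lo)&(P[...,2]<hi);q=P[m];v,u=np.nonzero(m)
    r=cv2.minAreaRect(q[:,:2].astype(np.float32));print(m.sum(),np.percentile(q[:,2],[5,50,95]).round(1),np.round(cv2.boxPoints(r),1).tolist(),r,(u.min(),u.max(),v.min(),v.max()))
    if lo<10: k=q
    R=np.array([[np.cos(.59),-np.sin(.59)],[np.sin(.59),np.cos(.59)]]);t=q[:,:2]@R;print("in yaw .59 axes",np.percentile(t,[1,50,99],axis=0).round(1).tolist())
    # contour in image on rays
    cn=max(cv2.findContours(m.astype(np.uint8),0,2)[0],key=cv2.contourArea);b=cv2.boxPoints(cv2.minAreaRect(cn));print(b.round(1).tolist())
    print([ray(c,x,8 if lo<10 else 60).round(1).tolist() for x in b])
E
```

```text
1498 [5.6 7.1 9. ] [[482.5, -213.0], [508.0, -256.1000061035156], [565.9000244140625, -221.89999389648438], [540.2999877929688, -178.8000030517578]] ((524.1728515625, -217.4415283203125), (67.22887420654297, 50.0856819152832), 30.624956130981445) (np.int64(245), np.int64(281), np.int64(118), np.int64(166))
in yaw .59 axes [[282.7, -497.4], [314.7, -471.9], [347.6, -448.1]]
[[243.5, 164.0], [246.6999969482422, 117.30000305175781], [281.20001220703125, 119.69999694824219], [278.0, 166.39999389648438]]
[[481.8, -212.3, 8.0], [540.8, -178.8, 8.0], [565.6, -221.8, 8.0], [507.4, -256.8, 8.0]]
274 [50.8 58.7 60.1] [[475.79998779296875, -217.0], [501.0, -259.70001220703125], [508.20001220703125, -255.5], [482.8999938964844, -212.8000030517578]] ((491.9751281738281, -236.2329559326172), (8.258009910583496, 49.56957244873047), 30.615625381469727) (np.int64(243), np.int64(280), np.int64(169), np.int64(178))
in yaw .59 axes [[273.2, -494.5], [278.5, -470.4], [282.4, -446.4]]
[[242.89999389648438, 176.10000610351562], [243.3000030517578, 168.8000030517578], [280.3999938964844, 170.6999969482422], [280.0, 178.10000610351562]]
[[475.8, -217.1, 60.0], [484.3, -212.0, 60.0], [509.5, -254.3, 60.0], [501.1, -259.6, 60.0]]
```

```bash
python3 -m pendant '1 .0412 -.0281 0 0 0 0;1 .0412 -.0281 0 0 0 0;1 .0412 -.0281 0 0 0 0;1 .0412 -.0281 0 0 0 0;1 .0412 -.0281 0 0 0 0;1 .0412 -.0281 0 0 0 0;1 .0412 -.0281 0 0 0 0;1 .0412 -.0281 0 0 0 0;1 0 0 0 0 0 .0645;1 0 0 0 0 0 .0645;1 0 0 0 0 0 .0645;1 0 0 0 0 0 0;1 0 0 0 0 0 0'; python3 - <<'E'
from h import *
c=vision.camera("wrist");np.savez("w2.npz",**c)
cv2.imwrite("pics/w2.png",cv2.resize(c["frame"][:,:,::-1],(800,600)))
P=cloud(c);T=dict(np.load("top0.npz"));
u=P[...,2];print(np.histogram(u[u>-10],bins=[-10,-2,2,4,6,8,10,12,14,15,16,17,18,19,20,30,38,40,42,44,50,54,56,58,60,80])[0])
print(bot.sense()["joints"].round(2))
E
```

```text
time_s: 2.45
ee_pos: [609.6, 57.4, 329.6]
tcp_rot: [-3.142, 0.001, 0.297]
contact_force: [-0.3, 0.2, 0.7]
width: 1.0
grip_force: 0.0
[  811 92864  1513    44    58   979  1294   198  1779  6683  7326  2272
   221    14    84   103    87   308    83   132    74  1031  1324   156
  1752]
[-0.03  0.15  1.44 -0.    1.55  1.24]
```

View pics/w2.png

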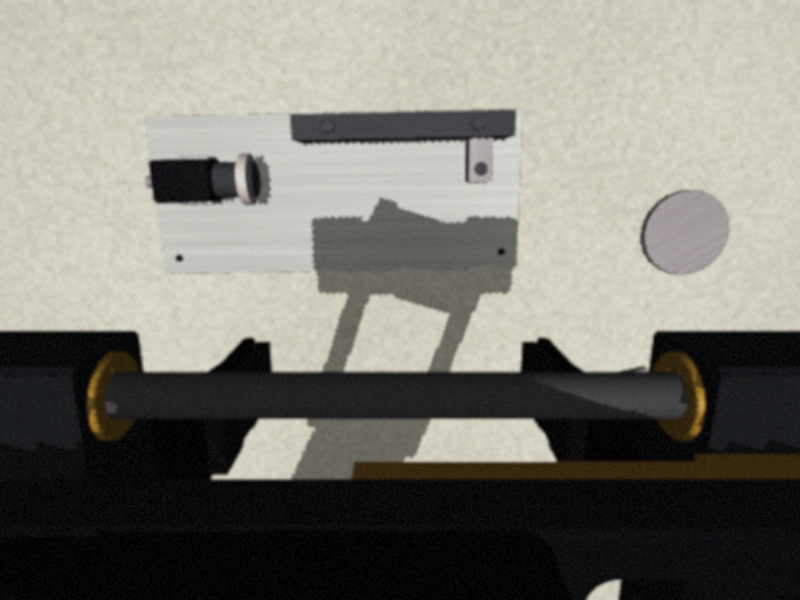

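The picture shows the fixture with plate corners at (148,117), (519,110), (514,268) and (164,272). The fence runs (292-515, 110-140), the stop is at (466-493, 138-182), the camera is on the left (150-260, 155-205) and the disc is at (686,232). Now fit the fixture's frame.

```bash
python3 - <<'E'
from h import *
c=dict(np.load("w2.npz"));P=cloud(c);b=np.median(P[(P[...,2]<4)&(P[...,2]>-4)][:,2]);P[...,2]-=b;print("bench",b)
w=np.zeros((384,512),bool);w[60:200,80:345]=1
def box(lo,hi,w=w,name=""):
    m=(w&(P[...,2]>lo)&(P[...,2]<hi)).astype(np.uint8);n,l,st,_=cv2.connectedComponentsWithStats(m)
    i=1+st[1:,4].argmax();q=P[l==i];r=cv2.minAreaRect(q[:,:2].astype(np.float32));print(name,st[i],np.median(q[:,2]).round(1),r,cv2.boxPoints(r).round(1).tolist());return q
p=box(12,19,name="plate");w3=w.copy();w3[:,:185]=0
f=box(50,62,w3,"fence");s=box(36,46,w3,"stop")
# yaw from fence: front edge line by columns
yaw=np.deg2rad(cv2.minAreaRect(f[:,:2].astype(np.float32))[2])
for yw in(.29,.295,.30,.305,.31):
    R=np.array([[np.cos(yw),-np.sin(yw)],[np.sin(yw),np.cos(yw)]])
    print(yw,"fence",np.percentile(f[:,:2]@R,[1,99],axis=0).round(1).tolist(),"stop",np.percentile(s[:,:2]@R,[2,98],axis=0).round(1).tolist(),"plate",np.percentile(p[:,:2]@R,[.3,99.7],axis=0).round(1).tolist())
E
```

```text
bench 0.09788046946792406
plate [   93    69   242   106 18396] 16.0 ((640.1461181640625, 120.60130310058594), (140.27716064453125, 330.28179931640625), 18.120210647583008) [[522.0999755859375, 255.6999969482422], [624.7999877929688, -58.20000076293945], [758.2000122070312, -14.5], [655.4000244140625, 299.3999938964844]]
fence [ 186   70  145   20 2461] 56.1 ((711.1806640625, 80.58536529541016), (20.162179946899414, 179.79994201660156), 18.14743995666504) [[673.5999755859375, 162.89999389648438], [729.5999755859375, -8.0], [748.7999877929688, -1.7000000476837158], [692.7999877929688, 169.1999969482422]]
stop [300  87  27  29 449] 41.2 ((707.3186645507812, 3.7664527893066406), (35.33870315551758, 34.22427749633789), 18.05367660522461) [[685.2000122070312, 14.600000381469727], [695.7999877929688, -18.0], [729.4000244140625, -7.0], [718.7999877929688, 25.5]]
0.29 fence [[693.4, -214.1], [715.6, -38.1]] stop [[661.2, -202.9], [696.6, -181.7]] plate [[576.4, -231.8], [715.4, 96.1]]
0.295 fence [[693.1, -217.6], [714.7, -41.6]] stop [[660.2, -206.4], [695.5, -185.1]] plate [[576.6, -234.8], [715.3, 92.8]]
0.3 fence [[692.8, -221.1], [713.7, -45.0]] stop [[659.2, -209.9], [694.5, -188.5]] plate [[576.8, -238.1], [715.3, 89.5]]
0.305 fence [[692.3, -224.6], [712.7, -48.5]] stop [[658.2, -213.4], [693.5, -191.9]] plate [[576.9, -241.2], [715.3, 86.3]]
0.31 fence [[691.7, -228.2], [711.7, -52.0]] stop [[657.2, -216.8], [692.4, -195.3]] plate [[576.9, -244.5], [715.4, 83.1]]
```

The fixture fits cleanly (plate 140.3 x 330.3, top at 16.0, yaw 0.3164, origin (640.1,120.6)), and the fence agrees. Plan: grip the bracket across its 50 mm width at the inside corner with the tool leaning back 50°. Then turn the bracket up 90°, set it down clear of the fence and stop, and push it home.

```bash
python3 - <<'E'
from h import *
plan([567,-192,200],.534,-np.deg2rad(50)); print(tcp()[:3,3])
E
```

```text
shift [-0.1516  0.3015  0.1732] rows>= 6.8 turn [-0.069  -0.5784 -0.1477] rows>= 7.2
[609.63143517  57.5299843  329.8095432 ]
```

```bash
python3 -m pendant '1 -.0217 .0431 .0247 0 0 0;1 -.0217 .0431 .0247 0 0 0;1 -.0217 .0431 .0247 0 0 0;1 -.0217 .0431 .0247 0 0 0;1 -.0217 .0431 .0247 0 0 0;1 -.0217 .0431 .0247 0 0 0;1 -.0217 .0431 .0247 0 0 0;1 0 0 0 -.0069 -.0578 -.0148;1 0 0 0 -.0069 -.0578 -.0148;1 0 0 0 -.0069 -.0578 -.0148;1 0 0 0 -.0069 -.0578 -.0148;1 0 0 0 -.0069 -.0578 -.0148;1 0 0 0 -.0069 -.0578 -.0148;1 0 0 0 -.0069 -.0578 -.0148;1 0 0 0 -.0069 -.0578 -.0148;1 0 0 0 -.0069 -.0578 -.0148;1 0 0 0 -.0069 -.0578 -.0148;1 0 0 0 0 0 0;1 0 0 0 0 0 0'; python3 - <<'E'
from h import *
print(bot.sense()["joints"].round(2))
plan([567.2,-191.8,80],.534,-np.deg2rad(50));plan([507.9,-226.9,22],.534,-np.deg2rad(50))
c=vision.camera("wrist");np.savez("w3.npz",**c)
P=cloud(c);z=P[...,2];v,u=np.mgrid[:384,:512]
m=(abs(P[...,0]-520)<60)&(abs(P[...,1]+220)<60)&(z>-5)&(z<90)
q=P[m];print("bench",np.median(q[abs(q[:,2])<4][:,2]),len(q))
for lo,hi in((5,11),(45,75)):
    q2=q[(q[:,2]>lo)&(q[:,2]<hi)]
    if len(q2)>20:r=cv2.minAreaRect(q2[:,:2].astype(np.float32));print(len(q2),np.median(q2[:,2]),r,cv2.boxPoints(r).round(1).tolist())
E
```

```text
time_s: 4.08
ee_pos: [566.5, -190.6, 198.5]
tcp_rot: [-3.137, 0.872, 0.538]
contact_force: [-0.1, -1.0, 0.5]
width: 0.998
grip_force: 0.0
[-0.18  0.72  1.15 -0.57  1.94  0.83]
shift [0.1208 0.0023 0.1017] rows>= 2.8 turn [-0.0012 -0.0007  0.0017] rows>= 0.0
shift [0.1209 0.0026 0.2218] rows>= 4.5 turn [-0.0012 -0.0007  0.0017] rows>= 0.0
bench -0.13072738298022557 14362
3512 7.836337692617363 ((523.5423583984375, -217.3721923828125), (70.12432861328125, 50.12206268310547), 30.946674346923828) [[480.6000061035156, -213.89999389648438], [506.3999938964844, -256.8999938964844], [566.5, -220.8000030517578], [540.7000122070312, -177.8000030517578]]
884 56.69046332986139 ((491.7627868652344, -236.15399169921875), (10.276788711547852, 49.98849105834961), 29.399547576904297) [[475.0, -216.89999389648438], [499.6000061035156, -260.5], [508.5, -255.39999389648438], [484.0, -211.89999389648438]]
```

```bash
python3 -m pendant '1 .0302 .0006 .0254 0 0 0;1 .0302 .0006 .0254 0 0 0;1 .0302 .0006 .0254 0 0 0;1 .0302 .0006 .0254 0 0 0;1 0 0 .02 0 0 0;1 0 0 .02 0 0 0;1 0 0 .02 0 0 0;1 0 0 .02 0 0 0;1 0 0 .02 0 0 0;1 0 0 .015 0 0 0;1 0 0 0 0 0 0;1 0 0 0 0 0 0'; python3 - <<'E'
from h import *
print(bot.sense()["joints"].round(2));plan([507.9,-226.9,22],.534,-np.deg2rad(50))
E
```

```text
time_s: 5.13
ee_pos: [511.0, -226.5, 27.7]
tcp_rot: [3.14, 0.87, 0.531]
contact_force: [0.3, -0.4, -0.3]
width: 0.996
grip_force: 0.0
[-0.25  0.83  1.34 -0.57  1.66  0.95]
shift [ 0.0033 -0.0017  0.0078] rows>= 0.2 turn [-0.0006 -0.002  -0.0011] rows>= 0.0
```

Final nudge, then close.

```bash
python3 -m pendant '1 .0031 -.0010 .0072 0 0 0;1 0 0 0 0 0 0;.5 0 0 0 0 0 0;.5 0 0 0 0 0 0;.5 0 0 0 0 0 0;.5 0 0 0 0 0 0;.5 0 0 0 0 0 0;.5 0 0 0 0 0 0;.5 0 0 0 0 0 0;.5 0 0 0 0 0 0;.5 0 0 0 0 0 0;.5 0 0 0 0 0 0' 50
```

```text
time_s: 6.13
ee_pos: [508.4, -226.4, 21.5]
tcp_rot: [-3.141, 0.871, 0.534]
contact_force: [-1.2, 0.9, 0.1]
width: 0.556
grip_force: 50.0
```

```bash
cat >> h.py <<'E'
yf=.3164;F=np.eye(4);F[:3,:3]=Ro.from_euler('z',yf).as_matrix();F[:3,3]=[640.1,120.6,0]
def fx(x,y,z): return (F@[x,y,z,1])[:3]
E
python3 - <<'E'
from h import *
T=tcp();h=np.array([np.cos(.534),np.sin(.534),0]);Z=np.array([0,0,1.]);B=np.eye(4)
B[:3,0]=-Z;B[:3,2]=h;B[:3,1]=np.cross(h,-Z);B[:3,3]=[488,-238.5,30]
TB=np.linalg.inv(T)@B;TB[1,3]=0;np.save("TB.npy",TB);print(TB.round(2).tolist())
G=np.eye(4);G[:3,:3]=F[:3,:3];G[:3,3]=fx(1,-58,16)
X=G@np.linalg.inv(TB);print("goal tcp",X[:3,3].round(1),"lean",np.rad2deg(np.arctan2(np.hypot(X[0,2],X[1,2]),-X[2,2])))
up=T[:3,:3].T@(Z*200)/750;print("up200",up.round(4))
# in-air goal 200 above
d=T[:3,:3].T@(X[:3,3]+[0,0,150]-T[:3,3]-Z*200)/750;print("then",d.round(4),np.linalg.norm(d)*750/41.7)
r=Ro.from_matrix(T[:3,:3].T@X[:3,:3]).as_rotvec()/1.5;print("turn",r.round(4),np.linalg.norm(r)*12)
E
```

```text
[[0.77, -0.0, 0.64, -21.75], [0.0, -1.0, -0.0, 0.0], [0.64, 0.0, -0.77, 12.62], [0.0, 0.0, 0.0, 1.0]]
goal tcp [667.2  68.4  39.7] lean 40.07853393206078
up200 [-0.204  -0.     -0.1717]
then [ 0.2787 -0.2307 -0.2652] 8.068283369194928
turn [0.0139 1.0427 0.1602] 12.660699242728604
```

```bash
python3 -m pendant '.5 -.034 0 -.0286 0 0 0;.5 -.034 0 -.0286 0 0 0;.5 -.034 0 -.0286 0 0 0;.5 -.034 0 -.0286 0 0 0;.5 -.034 0 -.0286 0 0 0;.5 -.034 0 -.0286 0 0 0;.5 0 0 0 .001 .0745 .0114;.5 0 0 0 .001 .0745 .0114;.5 0 0 0 .001 .0745 .0114;.5 0 0 0 .001 .0745 .0114;.5 0 0 0 .001 .0745 .0114;.5 0 0 0 .001 .0745 .0114;.5 0 0 0 .001 .0745 .0114;.5 0 0 0 .001 .0745 .0114;.5 0 0 0 .001 .0745 .0114;.5 0 0 0 .001 .0745 .0114;.5 0 0 0 .001 .0745 .0114;.5 0 0 0 .001 .0745 .0114;.5 0 0 0 .001 .0745 .0114;.5 0 0 0 .001 .0745 .0114'; python3 -m pendant '.5 0 0 0 0 0 0;.5 0 0 0 0 0 0'; python3 - <<'E'
from h import *
print(bot.sense()["joints"].round(2));plan([667.2,68.4,190],yf,np.deg2rad(40.1))
c=vision.camera("side");P=cloud(c);np.savez("s3.npz",**c)
f=c["frame"][:,:,::-1];cv2.imwrite("pics/s3.png",cv2.resize(f[60:300,150:450],(750,600)))
E
```

```text
time_s: 7.8
ee_pos: [507.8, -226.9, 221.7]
tcp_rot: [3.139, -0.704, 0.318]
contact_force: [-0.2, 0.5, -3.6]
width: 0.553
grip_force: 50.0
time_s: 7.97
ee_pos: [506.4, -226.7, 219.3]
tcp_rot: [-3.137, -0.695, 0.312]
contact_force: [0.4, -0.4, -3.3]
width: 0.557
grip_force: 50.0
[-0.94 -0.18  2.12  0.76  1.09 -0.01]
shift [ 0.2243 -0.3076  0.2395] rows>= 8.1 turn [-0.0011  0.003  -0.0022] rows>= 0.0
```

View pics/s3.png

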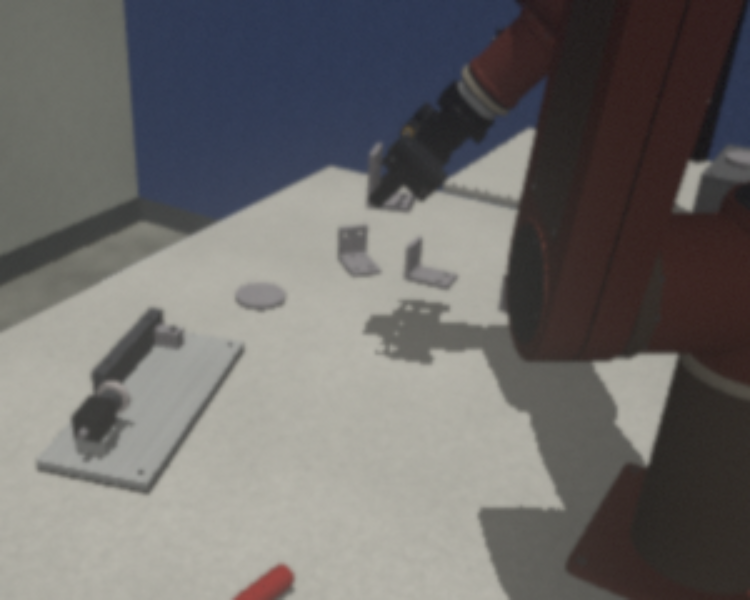

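The bracket is held upright at (385,180) in the crop, with its upright vertical and its foot pointing towards the robot. Next, move to above the fixture.

```bash
python3 -m pendant '.5 .0249 -.0342 .0266 0 0 0;.5 .0249 -.0342 .0266 0 0 0;.5 .0249 -.0342 .0266 0 0 0;.5 .0249 -.0342 .0266 0 0 0;.5 .0249 -.0342 .0266 0 0 0;.5 .0249 -.0342 .0266 0 0 0;.5 .0249 -.0342 .0266 0 0 0;.5 .0249 -.0342 .0266 0 0 0;.5 .0249 -.0342 .0266 0 0 0;.5 0 0 0 0 0 0;.5 0 0 0 0 0 0'; python3 - <<'E'
from h import *
print(bot.sense()["joints"].round(2));plan([667.2,68.4,190],yf,np.deg2rad(40.1));plan([667.2,68.4,60],yf,np.deg2rad(40.1))
c=vision.camera("top");np.savez("t4.npz",**c);P=cloud(c)
TB=np.load("TB.npy");B=tcp()@TB;print("expected origin",B[:3,3].round(1), "z axis",B[:3,2].round(3))
Q=(P-B[:3,3])@B[:3,:3]; m=(Q[...,2]>-15)&(Q[...,2]<85)&(abs(Q[...,1])<24)&(Q[...,0]<40)&(Q[...,0]>-35)
q=Q[m];print(len(q),np.percentile(q,[2,50,98],axis=0).round(1).tolist())
t=q[q[:,2]>68];print("leg top",len(t),t.min(0).round(1).tolist(),t.max(0).round(1).tolist())
E
```

```text
time_s: 8.93
ee_pos: [669.1, 73.6, 192.9]
tcp_rot: [3.141, -0.699, 0.325]
contact_force: [0.7, -0.3, -2.8]
width: 0.557
grip_force: 50.0
[-0.15 -0.02  2.03  0.58  0.57  0.68]
shift [-0.006   0.0058 -0.    ] rows>= 0.2 turn [-0.0034  0.0004  0.0046] rows>= 0.1
shift [-0.1176  0.0057  0.1326] rows>= 3.2 turn [-0.0034  0.0004  0.0046] rows>= 0.1
expected origin [660.7  69.1 169.2] z axis [-0.     0.001  1.   ]
215 [[7.2, -22.3, 7.3], [24.0, 0.0, 42.9], [30.8, 23.0, 77.8]]
leg top 63 [22.8, -21.6, 68.1] [32.5, 23.6, 79.6]
```

```bash
python3 -m pendant '.5 -.0294 .0015 .0331 0 0 .004;.5 -.0294 .0015 .0331 0 0 0;.5 -.0294 .0015 .0331 0 0 0;.5 -.0294 .0015 .0331 0 0 0;.5 0 0 0 0 0 0;.5 0 0 0 0 0 0'; python3 - <<'E'
from h import *
print(bot.sense()["joints"].round(2));plan([667.2,68.4,39.7],yf,np.deg2rad(40.1))
TB=np.load("TB.npy");B=tcp()@TB;L=np.linalg.inv(F)@B;print("bracket in fixture",L[:3,3].round(1),Ro.from_matrix(L[:3,:3]).as_euler('xyz',degrees=True).round(1))
for n in("wrist","side"):
    c=vision.camera(n);np.savez(n+"5.npz",**c);P=cloud(c);Q=(P-F[:3,3])@F[:3,:3]
    m=(Q[...,0]>-45)&(Q[...,0]<44)&(abs(Q[...,1]+55)<20)&(Q[...,2]>24)&(Q[...,2]<130);q=Q[m]
    print(n,len(q),np.percentile(q,[1,50,99],axis=0).round(1).tolist() if len(q) else "")
    s=q[(q[:,2]>70)] if len(q) else q
    if len(s)>10: print("leg",np.percentile(s,[1,50,99],axis=0).round(1).tolist())
E
```

```text
time_s: 9.48
ee_pos: [664.6, 63.5, 57.2]
tcp_rot: [-3.132, -0.695, 0.305]
contact_force: [0.4, -0.7, -2.6]
width: 0.556
grip_force: 50.0
[-0.17  0.22  2.09  1.01  0.37  0.21]
shift [-0.0109 -0.005   0.0213] rows>= 0.4 turn [-0.0014  0.0031 -0.0057] rows>= 0.1
bracket in fixture [ -3.1 -61.7  33.6] [ 0.4  0.2 -0.3]
wrist 13543 [[-17.8, -74.6, 40.9], [18.1, -54.8, 101.6], [26.5, -35.3, 129.9]]
leg [[-18.2, -74.6, 71.4], [18.8, -54.6, 108.9], [26.6, -35.2, 129.9]]
side 84 [[-20.2, -73.2, 30.0], [21.8, -40.0, 65.6], [43.9, -35.3, 128.9]]
leg [[-16.8, -73.5, 71.6], [21.8, -50.5, 108.6], [28.6, -35.7, 129.1]]
```

```bash
python3 -m pendant '.5 -.0045 -.0025 .0085 0 0 -.005;.5 -.0045 -.0025 .0085 0 0 0;.5 0 0 0 0 0 0;.5 0 0 0 0 0 0'; python3 - <<'E'
from h import *
B=tcp()@np.load("TB.npy");L=np.linalg.inv(F)@B;print(L[:3,3].round(1),Ro.from_matrix(L[:3,:3]).as_euler('xyz',degrees=True).round(1),bot.sense()["joints"].round(2))
E
python3 -m pendant '.5 -.0009 0 .001 0 0 0;.5 -.0009 0 .001 0 0 0;.5 0 0 0 0 0 0'
```

```text
time_s: 9.92
ee_pos: [669.9, 68.3, 48.8]
tcp_rot: [3.138, -0.704, 0.321]
contact_force: [0.8, -0.4, -2.6]
width: 0.556
grip_force: 50.0
[  3.6 -59.   25.1] [-0.2 -0.3  0.1] [-0.16  0.25  2.08  1.08  0.34  0.14]
time_s: 10.17
ee_pos: [668.4, 68.4, 44.5]
tcp_rot: [3.14, -0.701, 0.32]
contact_force: [0.3, 0.3, -4.0]
width: 0.559
grip_force: 50.0
```

```bash
python3 -m pendant '.5 -.0009 0 .001 0 0 0;.5 -.0009 0 .001 0 0 0;.5 0 0 0 0 0 0'; python3 -m pendant '.5 -.0009 0 .001 0 0 0;.5 0 0 0 0 0 0';python3 -m pendant '.5 -.0009 0 .001 0 0 0;.5 0 0 0 0 0 0'
```

```text
time_s: 10.42
ee_pos: [667.7, 68.5, 41.2]
tcp_rot: [3.141, -0.7, 0.319]
contact_force: [-1.1, 0.4, -3.3]
width: 0.555
grip_force: 50.0
time_s: 10.58
ee_pos: [667.7, 68.5, 40.1]
tcp_rot: [3.141, -0.7, 0.319]
contact_force: [0.1, -0.3, -3.8]
width: 0.553
grip_force: 50.0
time_s: 10.75
ee_pos: [668.3, 68.5, 39.9]
tcp_rot: [3.141, -0.701, 0.319]
contact_force: [-0.6, 0.0, -1.9]
width: 0.557
grip_force: 50.0
```

```bash
python3 -m pendant '.5 -.0009 0 .001 0 0 0;.5 0 0 0 0 0 0';python3 -m pendant '.5 -.0009 0 .001 0 0 0;.5 0 0 0 0 0 0'
```

```text
time_s: 10.92
ee_pos: [668.9, 68.5, 39.8]
tcp_rot: [3.14, -0.702, 0.319]
contact_force: [-1.2, 0.1, 4.6]
width: 0.559
grip_force: 49.9
time_s: 11.08
ee_pos: [669.5, 68.5, 39.7]
tcp_rot: [3.14, -0.704, 0.32]
contact_force: [-2.4, 1.1, 7.8]
width: 0.556
grip_force: 49.9
```

Contact with the plate. Open part-way, since the stop is close, then back out.

```bash
python3 -m pendant '.72 0 0 0 0 0 0;.72 0 0 0 0 0 0;.72 0 0 0 0 0 0;.72 0 0 0 0 0 0;.72 0 0 -.01 0 0 0;.72 0 0 -.025 0 0 0;.72 0 0 -.05 0 0 0;.72 0 0 -.05 0 0 0;.3 0 0 -.05 0 0 0;0 0 0 0 0 0 0;0 0 0 0 0 0 0;0 0 0 0 0 0 0;0 0 0 0 0 0 0;0 0 0 0 0 0 0;0 0 0 0 0 0 0'; cat > look.py <<'E'
from h import *
import sys
n=sys.argv[1];print(bot.sense()["joints"].round(2))
c=vision.camera("wrist");np.savez(n+".npz",**c);cv2.imwrite(f"pics/{n}.png",cv2.resize(c["frame"][:,:,::-1],(640,480)))
for nm,c in(("wrist",c),("top",vision.camera("top"))):
    P=cloud(c);Q=(P-F[:3,3])@F[:3,:3]
    for k,(lo,hi,x0,x1) in {"foot":(20.5,29,-40,42),"legtop":(84,97,0,60),"fence":(52,60,35,75)}.items():
        m=(Q[...,0]>x0)&(Q[...,0]<x1)&(Q[...,1]>-114)&(Q[...,1]<0)&(Q[...,2]>lo)&(Q[...,2]<hi);q=Q[m]
        if len(q)>15: print(nm,k,len(q),np.percentile(q,[1,50,99],axis=0).round(1).tolist(),np.round(cv2.minAreaRect(q[:,:2].astype(np.float32))[2],1))
E
python3 look.py p6
```

```text
time_s: 12.33
ee_pos: [582.2, 41.0, 141.4]
tcp_rot: [-3.14, -0.697, 0.318]
contact_force: [-0.1, 0.8, 0.3]
width: 0.275
grip_force: 0.0
[-0.27 -0.16  2.27  0.75  0.55  0.43]
wrist foot 2648 [[-26.5, -84.8, 21.7], [0.5, -60.2, 24.5], [25.3, -35.9, 28.6]] 90.0
wrist legtop 886 [[24.6, -84.9, 84.2], [26.8, -60.3, 91.0], [33.3, -35.6, 92.6]] 89.8
wrist fence 1494 [[44.3, -113.3, 52.3], [54.9, -45.2, 56.4], [64.9, -1.2, 59.1]] 0.3
top foot 227 [[-37.2, -112.5, 20.6], [0.2, -58.4, 24.4], [31.3, -9.7, 28.7]] 0.0
top legtop 52 [[26.0, -82.3, 84.4], [29.7, -57.9, 90.8], [35.4, -33.9, 95.3]] 89.7
top fence 197 [[45.2, -112.7, 52.3], [54.9, -55.3, 56.1], [66.0, -1.4, 59.9]] 0.3
```

View pics/p6.png

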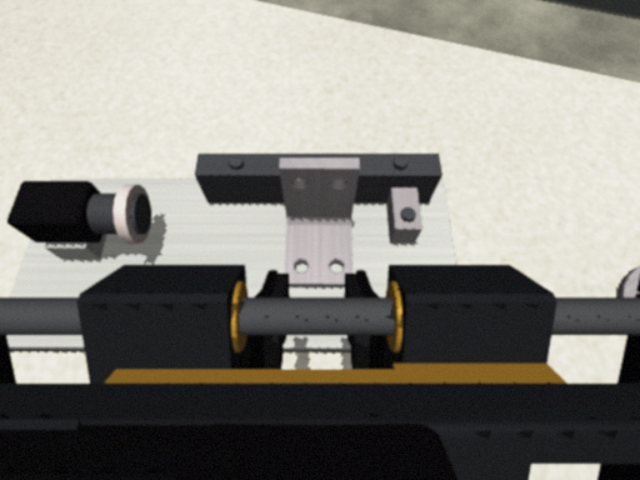

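The picture shows the bracket standing upright and square at (280-358, 158-285), between the camera on the left and the stop at (405,215). It is clear of the fence and about 30 mm from the stop. Next, push it along y with shut fingertips on its camera-side end.

```bash
python3 - <<'E'
from h import *
g=(np.linalg.inv(F)@[669,68.5,40,1])[:3];print("grasp tcp fix",g.round(1),"now",(np.linalg.inv(F)@tcp())[:3,3].round(1))
D=tcp();
a=plan(fx(g[0],-12,43),yf,np.deg2rad(40.1))
E
```

```text
grasp tcp fix [ 11.3 -58.5  40. ] now [-79.6 -57.8 142. ]
shift [ 0.0082 -0.0606  0.1791] rows>= 3.4 turn [-0.0015  0.0015  0.0009] rows>= 0.0
```

```bash
python3 -m pendant '0 .0041 -.0303 0 0 0 0;0 .0041 -.0303 0 0 0 0;0 0 0 .0358 0 0 0;0 0 0 .0358 0 0 0;0 0 0 .0358 0 0 0;0 0 0 .0358 0 0 0;0 0 0 .0358 0 0 0;0 0 0 0 0 0 0;0 0 0 0 0 0 0'; python3 - <<'E'
from h import *
print("now",(np.linalg.inv(F)@tcp())[:3,3].round(1),bot.sense()["joints"].round(2))
E
```

```text
time_s: 13.18
ee_pos: [653.8, 112.8, 41.4]
tcp_rot: [-3.139, -0.695, 0.318]
contact_force: [0.2, 0.6, 0.1]
width: -0.0
grip_force: 0.0
now [ 10.6 -11.7  41.4] [-0.07  0.24  2.11  1.07  0.28  0.22]
```

```bash
python3 -m pendant '0 0 .006 0 0 0 0;0 0 .006 0 0 0 0;0 0 .006 0 0 0 0;0 0 .006 0 0 0 0;0 0 .006 0 0 0 0;0 0 .006 0 0 0 0;0 0 .006 0 0 0 0;0 0 .005 0 0 0 0;0 0 0 0 0 0 0;0 0 0 0 0 0 0'; python3 look.py p7; python3 -m pendant '0 0 .001 0 0 0 0;0 0 .001 0 0 0 0;0 0 0 0 0 0 0'
```

```text
time_s: 14.02
ee_pos: [666.6, 78.0, 45.0]
tcp_rot: [3.14, -0.7, 0.319]
contact_force: [-0.2, -0.7, 0.9]
width: 0.005
grip_force: 0.6
[-0.14  0.25  2.08  1.08  0.33  0.15]
wrist foot 34 [[-6.0, -50.3, 23.2], [-2.0, -50.3, 24.3], [2.9, -49.8, 25.7]] 0.0
wrist legtop 3719 [[9.7, -107.1, 84.3], [20.6, -84.4, 91.1], [32.8, -60.7, 92.5]] 68.8
wrist fence 7057 [[44.3, -113.0, 52.6], [54.0, -50.2, 56.3], [64.1, -1.4, 58.0]] 89.8
top foot 28 [[-27.1, -113.6, 20.6], [7.3, -90.5, 23.0], [40.6, -1.7, 28.5]] 78.4
top legtop 47 [[11.7, -106.2, 86.6], [22.0, -83.7, 91.1], [32.9, -61.0, 95.4]] 70.5
top fence 201 [[44.8, -112.6, 52.2], [54.9, -56.7, 56.2], [65.8, -1.2, 59.9]] 0.0
time_s: 14.37
ee_pos: [666.7, 77.6, 44.9]
tcp_rot: [3.141, -0.7, 0.319]
contact_force: [0.1, 0.6, 1.9]
width: 0.0
grip_force: 0.8
```

View pics/p7.png

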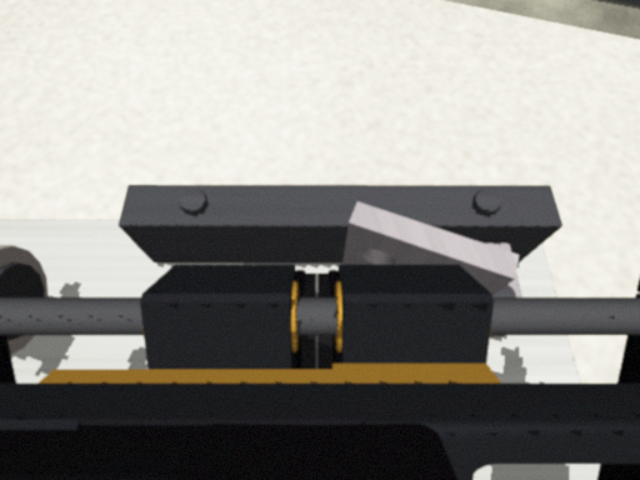

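```bash
python3 - <<'E'
from h import *
c=dict(np.load("p7.npz"));Q=(cloud(c)-F[:3,3])@F[:3,:3]
m=(Q[...,0]>0)&(Q[...,0]<60)&(Q[...,1]>-114)&(Q[...,1]<-40)&(Q[...,2]>88)&(Q[...,2]<95)
q=Q[m];print(cv2.boxPoints(cv2.minAreaRect(q[:,:2].astype(np.float32))).round(1).tolist(),np.polyfit(q[:,1],q[:,0],1).round(3))
print((np.linalg.inv(F)@tcp())[:3,3].round(1))
E
```

```text
[[8.0, -106.0], [17.200000762939453, -109.5999984741211], [35.400001525878906, -62.70000076293945], [26.200000762939453, -59.20000076293945]] [ 0.375 52.754]
[ 11.9 -49.1  44.9]
```

The bracket stays up but has turned about 21° clockwise: its top edge runs from (357,205) to (515,270). The tips had ridden too high and touched only the upright. Mend: re-grip the upright near its top, above both fence and stop, which squares it and lets me carry it right to the seat.

```bash
python3 -m pendant '0 0 -.01 0 0 0 0;0 0 0 -.045 0 0 0;0 0 0 -.045 0 0 0;1 0 0 -.045 0 0 0;1 0 0 -.03 0 0 0;1 0 0 0 0 0 0;1 0 0 0 0 0 0;1 0 0 0 0 0 0'; python3 look.py p8; python3 - <<'E'
from h import *
c=dict(np.load("p8.npz"));Q=(cloud(c)-F[:3,3])@F[:3,:3]
m=(Q[...,0]>0)&(Q[...,0]<60)&(Q[...,1]>-125)&(Q[...,1]<-40)&(Q[...,2]>88)&(Q[...,2]<95)
q=Q[m];print(len(q),cv2.minAreaRect(q[:,:2].astype(np.float32)),np.polyfit(q[:,1],q[:,0],1).round(3))
yw=yf-.37;h=np.array([np.cos(yw),np.sin(yw),0]);g=fx(19.8,-83.7,88)
plan(g-h*85+[0,0,70],yw,np.deg2rad(40.1))
E
```

```text
time_s: 15.03
ee_pos: [588.5, 59.9, 139.0]
tcp_rot: [3.141, -0.7, 0.319]
contact_force: [1.0, -0.5, -0.3]
width: 0.299
grip_force: 0.0
[-0.22 -0.14  2.26  0.74  0.51  0.47]
wrist foot 2129 [[-23.8, -102.8, 22.6], [1.3, -72.2, 24.6], [23.8, -44.4, 28.7]] 68.2
wrist legtop 968 [[9.7, -107.1, 84.1], [20.6, -84.5, 91.0], [32.7, -60.9, 92.6]] 68.3
wrist fence 2084 [[44.4, -113.1, 52.4], [54.4, -46.0, 56.5], [64.0, -1.6, 58.1]] 0.4
top foot 208 [[-30.6, -111.0, 20.6], [-2.2, -71.3, 24.4], [30.2, -12.8, 28.8]] 0.1
top legtop 48 [[11.5, -106.2, 85.8], [22.1, -83.5, 91.3], [32.8, -60.0, 95.9]] 70.2
top fence 197 [[45.2, -112.0, 52.3], [55.0, -55.5, 56.4], [65.0, -2.3, 59.7]] 89.7
773 ((22.105636596679688, -84.49766540527344), (49.881996154785156, 9.871440887451172), 68.51705932617188) [ 0.372 52.589]
shift [ 0.0259  0.0154 -0.013 ] rows>= 0.6 turn [-0.1601  0.0012  0.1899] rows>= 3.0
```

```bash
python3 -m pendant '1 .0259 .0154 -.013 0 0 0;1 0 0 0 -.04 .0003 .0475;1 0 0 0 -.04 .0003 .0475;1 0 0 0 -.04 .0003 .0475;1 0 0 0 -.04 .0003 .0475;1 0 0 0 0 0 0;1 0 0 0 0 0 0;1 0 0 0 0 0 0'; python3 - <<'E'
from h import *
print(bot.sense()["joints"].round(2));yw=yf-.37;plan(fx(19.8,-83.7,88),yw,np.deg2rad(40.1))
E
```

```text
time_s: 15.8
ee_pos: [598.7, 50.8, 156.3]
tcp_rot: [3.138, -0.689, 0.05]
contact_force: [0.5, -0.3, -0.3]
width: 0.968
grip_force: 0.0
[-0.09 -0.16  2.24  0.23  0.39  1.24]
shift [0.0306 0.01   0.1432] rows>= 2.6 turn [-0.042   0.0069  0.0529] rows>= 0.8
```

```bash
python3 -m pendant '1 0 0 0 -.021 .0035 .0265;1 0 0 0 -.021 .0035 .0265;1 0 0 0 0 0 0;1 0 0 0 0 0 0'; python3 - <<'E'
from h import *
print(bot.sense()["joints"].round(2));yw=yf-.37;plan(fx(19.8,-83.7,88),yw,np.deg2rad(40.1))
E
```

```text
time_s: 16.13
ee_pos: [598.8, 50.6, 156.8]
tcp_rot: [3.14, -0.7, -0.051]
contact_force: [-0.1, -0.5, 0.4]
width: 0.997
grip_force: 0.0
[-0.04 -0.16  2.24 -0.02  0.36  1.59]
shift [ 0.0288 -0.0016  0.1443] rows>= 2.6 turn [-0.0001 -0.0003  0.0011] rows>= 0.0
```

```bash
python3 -m pendant '1 .0072 -.0004 .036 0 0 0;1 .0072 -.0004 .036 0 0 0;1 .0072 -.0004 .036 0 0 0;1 .0072 -.0004 .036 0 0 0;1 0 0 0 0 0 0;1 0 0 0 0 0 0'; python3 - <<'E'
from h import *
print(bot.sense()["joints"].round(2));yw=yf-.37;plan(fx(19.8,-83.7,88),yw,np.deg2rad(40.1))
E
```

```text
time_s: 16.63
ee_pos: [684.3, 45.9, 86.0]
tcp_rot: [3.141, -0.697, -0.055]
contact_force: [-0.4, -0.1, 0.0]
width: 1.003
grip_force: 0.0
[-0.04  0.19  2.05 -0.04  0.2   1.62]
shift [ 0.0023 -0.0018 -0.0016] rows>= 0.1 turn [ 0.001   0.0019 -0.0006] rows>= 0.0
```

```bash
python3 -m pendant '1 .0023 -.001 -.0016 0 -.05 0;1 0 0 0 0 -.05 0;1 0 0 0 0 0 0;.5 0 0 0 0 0 0;.5 0 0 0 0 0 0;.5 0 0 0 0 0 0;.5 0 0 0 0 0 0;.5 0 0 0 0 0 0;.5 0 0 0 0 0 0;.5 0 0 0 0 0 0;.5 0 0 0 0 0 0;.5 0 0 0 0 0 0' 40; python3 - <<'E'
from h import *
print(bot.sense()["joints"].round(2), (np.linalg.inv(F)@tcp()).round(2).tolist())
c=vision.camera("wrist");np.savez("p9.npz",**c);Q=(cloud(c)-F[:3,3])@F[:3,:3]
m=(Q[...,0]>0)&(Q[...,0]<60)&(Q[...,1]>-125)&(Q[...,1]<-40)&(Q[...,2]>88)&(Q[...,2]<95)
q=Q[m];print(len(q),cv2.minAreaRect(q[:,:2].astype(np.float32)))
E
```

```text
time_s: 17.63
ee_pos: [685.4, 47.5, 90.5]
tcp_rot: [-3.141, -0.551, -0.056]
contact_force: [-0.5, 1.4, 0.0]
width: 0.567
grip_force: 40.0
[-0.04  0.21  1.95 -0.02  0.43  1.6 ] [[0.79, -0.36, 0.49, 20.33], [-0.31, -0.93, -0.19, -83.57], [0.52, -0.0, -0.85, 90.55], [0.0, 0.0, 0.0, 1.0]]
311 ((21.2796630859375, -85.23873138427734), (66.78296661376953, 27.85213279724121), 68.2578125)
```

```bash
python3 -m pendant '.5 -.0052 0 -.0085 0 0 0;.5 0 0 0 0 0 0'; python3 - <<'E'
from h import *
plan(fx(34,-86,98.5),yf,.5515)
E
```

```text
time_s: 17.85
ee_pos: [677.2, 48.0, 93.2]
tcp_rot: [-3.141, -0.549, -0.056]
contact_force: [-0.5, -0.3, -4.0]
width: 0.569
grip_force: 40.0
shift [ 0.0285 -0.0036  0.0091] rows>= 0.5 turn [ 0.1296  0.0018 -0.2118] rows>= 3.0
```

```bash
python3 -m pendant '.5 .005 0 -.007 0 0 0;.5 0 0 0 .026 .0004 -.0424;.5 0 0 0 .026 .0004 -.0424;.5 0 0 0 .026 .0004 -.0424;.5 0 0 0 .026 .0004 -.0424;.5 0 0 0 .026 .0004 -.0424;.5 0 0 0 0 0 0;.5 0 0 0 0 0 0'; python3 - <<'E'
from h import *
plan(fx(34,-86,98.5),yf,.5515);print((np.linalg.inv(F)@tcp())[:3,3].round(1),bot.sense()["joints"].round(2))
E
```

```text
time_s: 18.52
ee_pos: [679.5, 46.9, 100.7]
tcp_rot: [3.141, -0.554, 0.308]
contact_force: [-0.2, -0.5, -3.1]
width: 0.569
grip_force: 40.0
shift [0.0206 0.0048 0.0162] rows>= 0.5 turn [ 0.0031 -0.0017 -0.0046] rows>= 0.1
[ 14.5 -82.3 100.7] [-0.16  0.19  1.95  0.47  0.55  0.75]
```

```bash
python3 -m pendant '.5 .0103 .0024 .0081 .0031 -.0017 -.0046;.5 .0103 .0024 .0081 0 0 0;.5 0 0 0 0 0 0;.5 0 0 0 0 0 0'; python3 - <<'E'
from h import *
plan(fx(38.5,-89,91),yf,.5515);print((np.linalg.inv(F)@tcp())[:3,3].round(1),bot.sense()["joints"].round(2))
c=vision.camera("wrist");np.savez("p10.npz",**c);cv2.imwrite("pics/p10.png",cv2.resize(c["frame"][:,:,::-1],(640,480)))
E
```

```text
time_s: 18.85
ee_pos: [698.9, 50.9, 98.3]
tcp_rot: [3.141, -0.551, 0.32]
contact_force: [-0.4, 0.5, -4.3]
width: 0.57
grip_force: 40.0
shift [-0.0003  0.006   0.0112] rows>= 0.2 turn [-0.0009  0.0002  0.0018] rows>= 0.0
[ 34.2 -84.5  98.3] [-0.15  0.24  1.9   0.47  0.56  0.76]
```

View pics/p10.png

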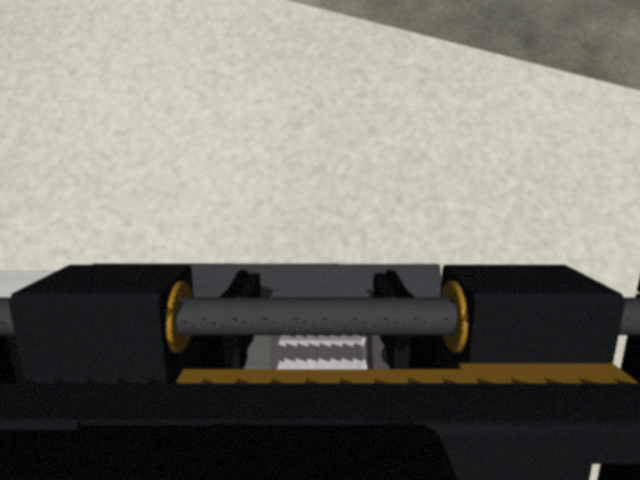

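The held bracket is mostly hidden behind the gripper; the fence runs behind it at (95-440, 265-300), parallel to the jaws. I'll finish by feel: down first, then stop, then fence.

```bash
python3 -m pendant '.5 -.0021 0 .0034 0 0 0;.5 -.0021 0 .0034 0 0 0;.5 0 0 0 0 0 0'; python3 -m pendant '.5 -.0007 0 .0011 0 0 0;.5 0 0 0 0 0 0'; python3 -m pendant '.5 -.0007 0 .0011 0 0 0;.5 0 0 0 0 0 0'; python3 -m pendant '.5 -.0007 0 .0011 0 0 0;.5 0 0 0 0 0 0'
```

```text
time_s: 19.15
ee_pos: [698.0, 50.6, 91.1]
tcp_rot: [-3.141, -0.55, 0.32]
contact_force: [0.2, -0.1, -3.7]
width: 0.572
grip_force: 40.0
time_s: 19.32
ee_pos: [698.7, 50.4, 91.0]
tcp_rot: [3.142, -0.551, 0.32]
contact_force: [0.7, 0.8, -3.2]
width: 0.567
grip_force: 40.0
time_s: 19.48
ee_pos: [699.2, 50.3, 90.6]
tcp_rot: [3.141, -0.552, 0.32]
contact_force: [0.2, -0.2, -1.9]
width: 0.565
grip_force: 40.0
time_s: 19.65
ee_pos: [699.9, 50.3, 90.5]
tcp_rot: [3.14, -0.553, 0.32]
contact_force: [0.1, 0.4, 0.1]
width: 0.565
grip_force: 40.0
```

```bash
python3 -m pendant '.5 0 .0018 0 0 0 0;.5 0 .0018 0 0 0 0;.5 0 .0018 0 0 0 0;.5 0 0 0 0 0 0'; python3 -m pendant '.5 0 .0015 0 0 0 0;.5 0 0 0 0 0 0'; python3 -m pendant '.5 0 .0015 0 0 0 0;.5 0 0 0 0 0 0'; python3 -m pendant '.5 0 .0015 0 0 0 0;.5 0 0 0 0 0 0'; python3 - <<'E'
from h import *
print((np.linalg.inv(F)@tcp())[:3,3].round(1),(F[:3,:3].T@bot.sense()["contact_force"]).round(1))
E
```

```text
time_s: 19.98
ee_pos: [700.8, 47.4, 90.5]
tcp_rot: [-3.141, -0.553, 0.32]
contact_force: [-2.9, 4.7, 5.3]
width: 0.565
grip_force: 40.0
time_s: 20.15
ee_pos: [700.8, 47.2, 90.5]
tcp_rot: [-3.139, -0.553, 0.32]
contact_force: [-3.1, 8.9, 5.2]
width: 0.565
grip_force: 40.0
time_s: 20.32
ee_pos: [700.9, 47.1, 90.6]
tcp_rot: [-3.138, -0.552, 0.32]
contact_force: [-4.3, 10.9, 7.8]
width: 0.567
grip_force: 40.0
time_s: 20.48
ee_pos: [701.0, 46.9, 90.6]
tcp_rot: [-3.136, -0.552, 0.32]
contact_force: [-4.9, 14.2, 8.8]
width: 0.568
grip_force: 40.0
[ 34.9 -89.   90.6] [-0.2 15.   8.8]
```

```bash
python3 -m pendant '.5 .0017 0 .001 0 0 0;.5 .0017 0 .001 0 0 0;.5 0 0 0 0 0 0'; python3 -m pendant '.5 .0017 0 .001 0 0 0;.5 0 0 0 0 0 0'; python3 -m pendant '.5 .0011 0 .0007 0 0 0;.5 0 0 0 0 0 0'; python3 - <<'E'
from h import *
print((np.linalg.inv(F)@tcp())[:3,3].round(1),(F[:3,:3].T@bot.sense()["contact_force"]).round(1))
E
```

```text
time_s: 20.73
ee_pos: [703.5, 47.6, 90.5]
tcp_rot: [-3.136, -0.551, 0.32]
contact_force: [-9.1, 11.0, 12.2]
width: 0.568
grip_force: 40.1
time_s: 20.9
ee_pos: [704.8, 48.0, 90.4]
tcp_rot: [-3.136, -0.551, 0.32]
contact_force: [-8.2, 10.9, 11.5]
width: 0.569
grip_force: 40.1
time_s: 21.07
ee_pos: [705.7, 48.2, 90.4]
tcp_rot: [-3.137, -0.551, 0.32]
contact_force: [-9.4, 12.0, 10.8]
width: 0.566
grip_force: 40.1
[ 39.9 -89.3  90.4] [-5.2 14.3 10.8]
```

```bash
python3 -m pendant '.5 .0011 0 .0007 0 0 0;.5 0 0 0 0 0 0'; python3 -m pendant '.5 .0011 0 .0007 0 0 0;.5 0 0 0 0 0 0';python3 -m pendant '.5 .0011 0 .0007 0 0 0;.5 0 0 0 0 0 0'; python3 - <<'E'
from h import *
print((np.linalg.inv(F)@tcp())[:3,3].round(1),(F[:3,:3].T@bot.sense()["contact_force"]).round(1),bot.sense()["wrist_torque"])
E
```

```text
time_s: 21.23
ee_pos: [706.7, 48.4, 90.3]
tcp_rot: [-3.137, -0.551, 0.32]
contact_force: [-9.0, 10.7, 9.8]
width: 0.563
grip_force: 40.1
time_s: 21.4
ee_pos: [707.5, 48.7, 90.3]
tcp_rot: [-3.137, -0.551, 0.321]
contact_force: [-9.9, 9.8, 11.1]
width: 0.569
grip_force: 40.0
time_s: 21.57
ee_pos: [708.1, 48.8, 90.2]
tcp_rot: [-3.137, -0.55, 0.321]
contact_force: [-12.2, 8.4, 14.4]
width: 0.566
grip_force: 40.0
[ 42.2 -89.4  90.2] [-8.9 11.8 14.4] [1.81525798 1.4389783  1.22430461]
```

```bash
python3 -m pendant '.5 .0011 0 .0007 0 0 0;.5 0 0 0 0 0 0';python3 -m pendant '.5 .0011 0 .0007 0 0 0;.5 0 0 0 0 0 0'; python3 - <<'E'
from h import *
print((np.linalg.inv(F)@tcp())[:3,3].round(1),(F[:3,:3].T@bot.sense()["contact_force"]).round(1))
for n in("wrist","top","side"):
    c=vision.camera(n);Q=(cloud(c)-F[:3,3])@F[:3,:3]
    m=(Q[...,0]>20)&(Q[...,0]<60)&(Q[...,1]>-112)&(Q[...,1]<-68)&(Q[...,2]>86)&(Q[...,2]<95);q=Q[m]
    print(n,len(q),np.percentile(q,[2,50,98],axis=0).round(1).tolist() if len(q)>5 else "")
E
```

```text
time_s: 21.73
ee_pos: [708.7, 49.0, 90.1]
tcp_rot: [-3.137, -0.55, 0.321]
contact_force: [-14.5, 7.6, 14.5]
width: 0.563
grip_force: 40.0
time_s: 21.9
ee_pos: [709.4, 49.3, 89.9]
tcp_rot: [-3.137, -0.549, 0.321]
contact_force: [-16.0, 7.2, 15.9]
width: 0.564
grip_force: 40.0
[ 43.7 -89.4  89.9] [-13.   11.8  15.9]
wrist 0 
top 4 
side 0
```

Firm on the stop and against the fence by feel. Release, back out and look.

```bash
python3 -m pendant '.74 0 0 0 0 0 0;.74 0 0 0 0 0 0;.74 0 0 0 0 0 0;.74 0 0 0 0 0 0;.74 -.002 0 -.02 0 0 0;.74 -.005 0 -.04 0 0 0;.74 -.005 0 -.04 0 0 0;.3 -.005 0 -.04 0 0 0;0 0 0 -.02 0 0 0;0 0 0 0 0 0 0;0 0 0 0 0 0 0;0 0 0 0 0 0 0;0 0 0 0 0 0 0'; python3 look.py p11; python3 - <<'E'
from h import *
c=dict(np.load("p11.npz"));Q=(cloud(c)-F[:3,3])@F[:3,:3]
m=(Q[...,0]>0)&(Q[...,0]<60)&(Q[...,1]>-125)&(Q[...,1]<-40)&(Q[...,2]>87)&(Q[...,2]<95)
q=Q[m];print(len(q),cv2.boxPoints(cv2.minAreaRect(q[:,:2].astype(np.float32))).round(1).tolist(),np.polyfit(q[:,1],q[:,0],1).round(3))
print((np.linalg.inv(F)@tcp())[:3,3].round(1))
E
```

```text
time_s: 23.13
ee_pos: [640.7, 23.6, 183.1]
tcp_rot: [-3.141, -0.549, 0.319]
contact_force: [0.2, 0.3, -0.6]
width: 0.369
grip_force: 0.0
[-0.23 -0.02  1.99  0.42  0.73  0.77]
wrist foot 1529 [[2.7, -112.4, 22.7], [18.8, -87.1, 24.5], [34.7, -64.0, 28.7]] 89.5
wrist legtop 701 [[31.6, -113.8, 84.5], [36.8, -89.8, 91.2], [43.7, -64.9, 92.8]] 83.6
wrist fence 1843 [[35.7, -112.2, 52.5], [56.1, -43.8, 56.3], [64.1, -1.5, 59.0]] 0.2
top legtop 45 [[32.6, -111.0, 84.8], [38.5, -87.2, 90.9], [44.0, -63.2, 94.5]] 84.5
top fence 159 [[36.2, -112.2, 52.4], [57.4, -48.3, 56.1], [65.6, -1.0, 59.7]] 89.6
638 [[30.899999618530273, -113.69999694824219], [39.79999923706055, -114.69999694824219], [45.20000076293945, -65.0999984741211], [36.29999923706055, -64.0999984741211]] [ 0.106 46.931]
[-29.6 -92.3 183.1]
```

View pics/p11.png

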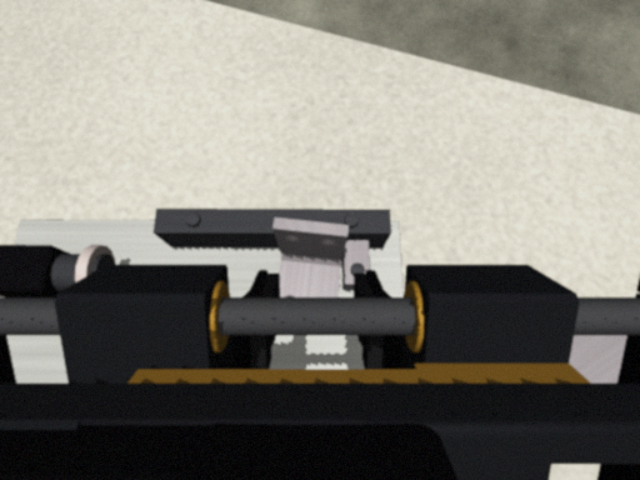

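The picture shows the bracket standing with its end at the stop (355,262) but yawed about 6°: its camera-side end touches the fence and its stop-side end is about 5 mm off. A corner push with slightly parted fingertips will square it. First, go to a pre-push pose.

```bash
python3 - <<'E'
from h import *
plan(fx(4,-88,58),yf,.55)
E
```

```text
shift [-0.0489 -0.0053  0.1656] rows>= 3.1 turn [-0.0019  0.0005  0.0019] rows>= 0.0
```

```bash
python3 -m pendant '.12 -.0245 -.0026 0 0 0 0;.12 -.0245 -.0026 0 0 0 0;.12 0 0 .0276 0 0 0;.12 0 0 .0276 0 0 0;.12 0 0 .0276 0 0 0;.12 0 0 .0276 0 0 0;.12 0 0 .0276 0 0 0;.12 0 0 .0276 0 0 0;.12 0 0 0 0 0 0;.12 0 0 0 0 0 0'; python3 - <<'E'
from h import *
print((np.linalg.inv(F)@tcp())[:3,3].round(1),bot.sense()["joints"].round(2));plan(fx(13,-88,48.5),yf,.55)
E
```

```text
time_s: 24.07
ee_pos: [670.6, 38.4, 57.3]
tcp_rot: [-3.139, -0.548, 0.32]
contact_force: [0.4, -0.3, 0.2]
width: 0.118
grip_force: 0.0
[  3.4 -87.6  57.3] [-0.18  0.25  1.97  0.57  0.49  0.62]
shift [0.0048 0.0005 0.0167] rows>= 0.3 turn [-0.0026  0.0016  0.0018] rows>= 0.0
```

```bash
python3 -m pendant '.12 .0024 0 .0083 0 0 0;.12 .0024 0 .0083 0 0 0;.12 0 0 0 0 0 0;.12 0 0 0 0 0 0'; python3 -m pendant '.12 .0017 0 .001 0 0 0;.12 .0017 0 .001 0 0 0;.12 0 0 0 0 0 0';python3 -m pendant '.12 .0017 0 .001 0 0 0;.12 .0017 0 .001 0 0 0;.12 0 0 0 0 0 0'; python3 - <<'E'
from h import *
print((np.linalg.inv(F)@tcp())[:3,3].round(1),(F[:3,:3].T@bot.sense()["contact_force"]).round(1))
E
```

```text
time_s: 24.4
ee_pos: [681.5, 40.7, 51.9]
tcp_rot: [3.141, -0.553, 0.321]
contact_force: [-0.2, 0.1, -0.2]
width: 0.12
grip_force: 0.0
time_s: 24.65
ee_pos: [684.1, 41.6, 51.7]
tcp_rot: [3.141, -0.552, 0.32]
contact_force: [-0.9, -0.1, -0.1]
width: 0.119
grip_force: 0.3
time_s: 24.9
ee_pos: [685.3, 42.2, 50.6]
tcp_rot: [-3.141, -0.549, 0.321]
contact_force: [-13.8, -4.5, 7.9]
width: 0.119
grip_force: 6.7
[ 18.5 -88.5  50.6] [-14.5   0.1   7.9]
```

```bash
for i in 1; do python3 -m pendant '.12 .0006 0 .0026 0 0 0;.12 .0006 0 .0026 0 0 0;.12 0 0 0 0 0 0'; python3 -m pendant '.12 .0006 0 .0026 0 0 0;.12 0 0 0 0 0 0'; done; python3 - <<'E'
from h import *
print((np.linalg.inv(F)@tcp())[:3,3].round(1),(F[:3,:3].T@bot.sense()["contact_force"]).round(1))
E
```

```text
time_s: 25.15
ee_pos: [685.4, 43.0, 46.0]
tcp_rot: [-3.139, -0.545, 0.32]
contact_force: [-23.7, -8.4, 11.9]
width: 0.12
grip_force: 12.5
time_s: 25.32
ee_pos: [685.8, 43.1, 44.8]
tcp_rot: [-3.139, -0.543, 0.321]
contact_force: [-40.8, -15.0, 27.7]
width: 0.12
grip_force: 25.1
[ 19.3 -87.8  44.8] [-43.4  -1.6  27.7]
```

```bash
python3 look.py p12; python3 - <<'E'
from h import *
a=cv2.imread("pics/p12.png");
for n in("wrist","top"):
    c=vision.camera(n);Q=(cloud(c)-F[:3,3])@F[:3,:3]
    m=(Q[...,0]>0)&(Q[...,0]<60)&(Q[...,1]>-125)&(Q[...,1]<-40)&(Q[...,2]>88)&(Q[...,2]<95)
    q=Q[m]
    if len(q)>9: print(n,len(q),cv2.boxPoints(cv2.minAreaRect(q[:,:2].astype(np.float32))).round(1).tolist(),np.polyfit(q[:,1],q[:,0],1).round(3))
E
```

```text
[-0.17  0.31  1.93  0.56  0.48  0.63]
wrist foot 1001 [[-1.8, -106.7, 22.8], [8.6, -88.9, 24.6], [36.8, -71.3, 28.8]] 0.2
wrist legtop 3725 [[0.9, -113.1, 84.4], [39.1, -88.1, 91.1], [44.6, -10.7, 96.0]] 90.0
wrist fence 6290 [[36.5, -111.8, 52.7], [55.8, -38.5, 56.3], [64.3, -1.1, 59.4]] 89.8
top legtop 51 [[36.9, -110.9, 84.3], [41.1, -86.2, 90.9], [46.0, -62.6, 94.6]] 0.3
top fence 154 [[39.1, -111.7, 52.2], [57.6, -44.0, 56.5], [66.0, -1.9, 59.9]] 87.5
wrist 3204 [[-0.0, -63.79999923706055], [0.20000000298023224, -113.9000015258789], [45.29999923706055, -113.69999694824219], [45.0, -63.5]] [6.0000e-03 3.9613e+01]
top 38 [[37.29999923706055, -62.099998474121094], [37.599998474121094, -111.69999694824219], [46.20000076293945, -111.5999984741211], [45.900001525878906, -62.0]] [-3.0000e-03  4.1263e+01]
```

View pics/p12.png

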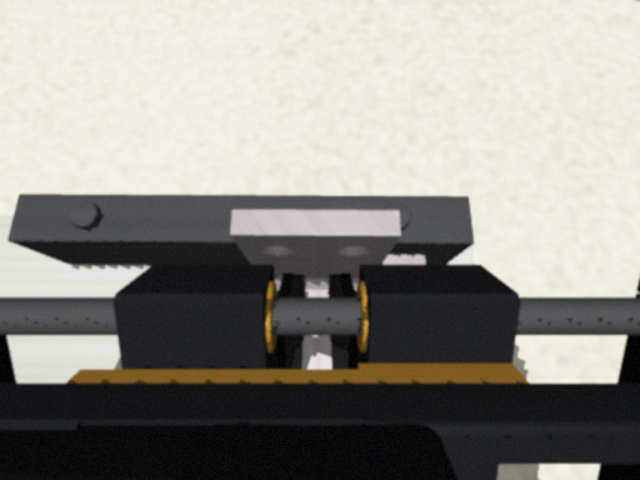

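The bracket is now square: its top edge is level at (232-400, 210-235) and its back is on the fence. About 1 mm seems left to the stop, so I'll drag it along y under a light push.

```bash
python3 -m pendant '.12 0 .002 0 0 0 0;.12 0 .002 0 0 0 0;.12 0 0 0 0 0 0';python3 -m pendant '.12 0 .002 0 0 0 0;.12 0 0 0 0 0 0';python3 -m pendant '.12 0 .002 0 0 0 0;.12 0 0 0 0 0 0'; python3 - <<'E'
from h import *
print((np.linalg.inv(F)@tcp())[:3,3].round(1),(F[:3,:3].T@bot.sense()["contact_force"]).round(1))
c=vision.camera("wrist");Q=(cloud(c)-F[:3,3])@F[:3,:3]
m=(Q[...,0]>33)&(Q[...,0]<50)&(Q[...,1]>-125)&(Q[...,1]<-40)&(Q[...,2]>88)&(Q[...,2]<95)
q=Q[m];print(len(q),cv2.boxPoints(cv2.minAreaRect(q[:,:2].astype(np.float32))).round(1).tolist(),np.polyfit(q[:,1],q[:,0],1).round(3))
E
```

```text
time_s: 25.77
ee_pos: [685.8, 42.8, 44.8]
tcp_rot: [-3.134, -0.542, 0.321]
contact_force: [-41.8, -5.0, 29.5]
width: 0.119
grip_force: 25.2
time_s: 25.93
ee_pos: [685.8, 42.7, 44.7]
tcp_rot: [-3.132, -0.542, 0.322]
contact_force: [-43.0, -0.6, 30.7]
width: 0.122
grip_force: 26.0
time_s: 26.1
ee_pos: [685.9, 42.5, 44.7]
tcp_rot: [-3.13, -0.541, 0.322]
contact_force: [-43.3, 3.1, 31.5]
width: 0.118
grip_force: 27.3
[ 19.2 -88.5  44.7] [-40.2  16.4  31.5]
3127 [[35.900001525878906, -63.400001525878906], [36.0, -113.80000305175781], [45.099998474121094, -113.69999694824219], [44.900001525878906, -63.400001525878906]] [ 0.    40.144]
```

```bash
python3 -m pendant '.12 -.0006 .001 -.0026 0 0 0;.12 0 0 0 0 0 0';python3 -m pendant '.12 -.0006 .001 -.0026 0 0 0;.12 0 0 0 0 0 0'; python3 -m pendant '.12 0 .002 0 0 0 0;.12 0 0 0 0 0 0'; python3 -m pendant '.12 0 .002 0 0 0 0;.12 0 0 0 0 0 0'; python3 - <<'E'
from h import *
print((np.linalg.inv(F)@tcp())[:3,3].round(1),(F[:3,:3].T@bot.sense()["contact_force"]).round(1))
c=vision.camera("wrist");Q=(cloud(c)-F[:3,3])@F[:3,:3]
m=(Q[...,0]>33)&(Q[...,0]<50)&(Q[...,1]>-125)&(Q[...,1]<-40)&(Q[...,2]>88)&(Q[...,2]<95)
q=Q[m];print(len(q),cv2.boxPoints(cv2.minAreaRect(q[:,:2].astype(np.float32))).round(1).tolist(),np.polyfit(q[:,1],q[:,0],1).round(3))
E
```

```text
time_s: 26.32
ee_pos: [686.2, 39.9, 45.2]
tcp_rot: [-3.134, -0.543, 0.321]
contact_force: [-20.2, 2.7, 8.6]
width: 0.123
grip_force: 10.3
time_s: 26.48
ee_pos: [686.6, 37.4, 47.0]
tcp_rot: [-3.137, -0.545, 0.321]
contact_force: [-9.2, 0.6, -0.3]
width: 0.115
grip_force: 4.3
time_s: 26.65
ee_pos: [687.1, 36.1, 46.8]
tcp_rot: [-3.137, -0.545, 0.32]
contact_force: [-9.8, 0.4, 1.5]
width: 0.121
grip_force: 4.6
time_s: 26.82
ee_pos: [687.5, 34.6, 46.7]
tcp_rot: [-3.137, -0.545, 0.32]
contact_force: [-9.3, 0.4, 0.7]
width: 0.122
grip_force: 4.4
[ 18.3 -96.5  46.7] [-8.7  3.3  0.7]
3006 [[36.099998474121094, -114.5], [45.0, -114.5999984741211], [45.20000076293945, -64.30000305175781], [36.29999923706055, -64.19999694824219]] [3.0000e-03 4.0351e+01]
```

The end moved to the same reading it had at stop contact, then the tips slid along it. To be certain, I'll give its camera-side end one square low push.

```bash
python3 -m pendant '.05 0 0 -.03 0 0 0;0 0 0 -.03 0 0 0;0 0 -.037 0 0 0 0;0 0 -.037 0 0 0 0;0 0 0 0 0 0 0;0 0 0 0 0 0 0'; python3 - <<'E'
from h import *
print((np.linalg.inv(F)@tcp())[:3,3].round(1));plan(fx(21,-41,41),yf,.55)
E
```

```text
time_s: 27.37
ee_pos: [651.0, 79.6, 88.4]
tcp_rot: [3.141, -0.552, 0.323]
contact_force: [1.7, -0.4, -0.2]
width: 0.009
grip_force: 0.0
[ -2.4 -42.3  88.4]
shift [-0.0066 -0.0016  0.0701] rows>= 1.3 turn [-0.0017 -0.0012  0.0035] rows>= 0.0
```

```bash
python3 -m pendant '0 -.0022 0 .0235 0 0 0;0 -.0022 0 .0235 0 0 0;0 -.0022 0 .0225 0 0 0;0 0 0 0 0 0 0;0 0 .003 0 0 0 0;0 0 .003 0 0 0 0;0 0 0 0 0 0 0'; python3 -m pendant '0 0 .002 0 0 0 0;0 0 0 0 0 0 0';python3 -m pendant '0 0 .002 0 0 0 0;0 0 0 0 0 0 0';python3 -m pendant '0 0 .002 0 0 0 0;0 0 0 0 0 0 0'; python3 - <<'E'
from h import *
print((np.linalg.inv(F)@tcp())[:3,3].round(1),(F[:3,:3].T@bot.sense()["contact_force"]).round(1))
E
```

```text
time_s: 27.95
ee_pos: [675.7, 80.3, 42.5]
tcp_rot: [3.14, -0.553, 0.32]
contact_force: [-0.1, -0.3, 1.0]
width: 0.003
grip_force: 0.0
time_s: 28.12
ee_pos: [675.9, 79.4, 42.4]
tcp_rot: [3.14, -0.553, 0.32]
contact_force: [0.0, -1.4, -0.0]
width: 0.009
grip_force: 0.0
time_s: 28.28
ee_pos: [676.0, 78.2, 41.8]
tcp_rot: [3.141, -0.552, 0.32]
contact_force: [-1.0, 0.2, 0.3]
width: 0.01
grip_force: 0.0
time_s: 28.45
ee_pos: [676.3, 76.9, 41.4]
tcp_rot: [3.141, -0.552, 0.32]
contact_force: [1.0, 0.2, 0.9]
width: 0.001
grip_force: 0.0
[ 20.8 -52.8  41.4] [ 1.  -0.1  0.9]
```

```bash
python3 -m pendant '0 0 .002 0 0 0 0;0 0 .002 0 0 0 0;0 0 0 0 0 0 0';python3 -m pendant '0 0 .002 0 0 0 0;0 0 0 0 0 0 0';python3 -m pendant '0 0 .002 0 0 0 0;0 0 0 0 0 0 0';python3 -m pendant '0 0 .002 0 0 0 0;0 0 0 0 0 0 0'; python3 - <<'E'
from h import *
print((np.linalg.inv(F)@tcp())[:3,3].round(1),(F[:3,:3].T@bot.sense()["contact_force"]).round(1))
E
```

```text
time_s: 28.7
ee_pos: [676.7, 75.3, 41.1]
tcp_rot: [-3.14, -0.551, 0.32]
contact_force: [-1.2, 4.4, 1.3]
width: 0.005
grip_force: 2.5
time_s: 28.87
ee_pos: [676.7, 75.1, 41.0]
tcp_rot: [-3.138, -0.55, 0.321]
contact_force: [-2.1, 9.1, 3.2]
width: 0.004
grip_force: 4.7
time_s: 29.03
ee_pos: [676.8, 74.9, 41.0]
tcp_rot: [-3.136, -0.55, 0.321]
contact_force: [-2.2, 13.6, 5.6]
width: 0.003
grip_force: 7.0
time_s: 29.2
ee_pos: [676.8, 74.7, 41.0]
tcp_rot: [-3.134, -0.549, 0.321]
contact_force: [-4.6, 17.7, 6.7]
width: 0.004
grip_force: 9.2
[ 20.6 -55.   41. ] [ 1.1 18.3  6.7]
```

Firm on the stop (18 N, no further travel). Now back to the inside corner for the final push.

```bash
python3 -m pendant '0 0 -.025 0 0 0 0;0 0 0 -.035 0 0 0;.12 0 0 -.035 0 0 0;.12 0 .033 0 0 0 0;.12 0 .033 0 0 0 0;.12 0 0 0 0 0 0;.12 0 0 0 0 0 0'; python3 - <<'E'
from h import *
print((np.linalg.inv(F)@tcp())[:3,3].round(1));plan(fx(12,-90,51),yf,.55)
c=vision.camera("wrist");Q=(cloud(c)-F[:3,3])@F[:3,:3]
m=(Q[...,0]>33)&(Q[...,0]<50)&(Q[...,1]>-125)&(Q[...,1]<-40)&(Q[...,2]>88)&(Q[...,2]<95)
q=Q[m];print(len(q),cv2.boxPoints(cv2.minAreaRect(q[:,:2].astype(np.float32))).round(1).tolist(),np.polyfit(q[:,1],q[:,0],1).round(3))
E
```

```text
time_s: 29.78
ee_pos: [662.7, 30.8, 86.4]
tcp_rot: [3.141, -0.552, 0.318]
contact_force: [-0.2, 0.4, -0.6]
width: 0.116
grip_force: 0.0
[ -6.5 -92.4  86.4]
shift [-0.0037 -0.0031  0.0531] rows>= 1.0 turn [-0.0002 -0.0015  0.0011] rows>= 0.0
1623 [[36.099998474121094, -64.30000305175781], [36.099998474121094, -114.4000015258789], [45.29999923706055, -114.30000305175781], [45.20000076293945, -64.30000305175781]] [-1.0000e-03  4.0075e+01]
```

```bash
python3 -m pendant '.12 -.0018 -.0015 .027 0 0 0;.12 -.0018 -.0015 .027 0 0 0;.12 0 0 0 0 0 0;.12 0 0 0 0 0 0'; python3 -m pendant '.12 .0012 0 .0039 0 0 0;.12 .0012 0 .0039 0 0 0;.12 0 0 0 0 0 0;.12 0 0 0 0 0 0'; python3 -m pendant '.12 .0006 .0002 .0026 0 0 0;.12 .0006 .0002 .0026 0 0 0;.12 0 0 0 0 0 0'; python3 - <<'E'
from h import *
print((np.linalg.inv(F)@tcp())[:3,3].round(1),(F[:3,:3].T@bot.sense()["contact_force"]).round(1))
E
```

```text
time_s: 30.17
ee_pos: [677.8, 41.5, 47.9]
tcp_rot: [-3.139, -0.548, 0.32]
contact_force: [-1.2, -0.4, 0.9]
width: 0.121
grip_force: 0.0
time_s: 30.5
ee_pos: [684.0, 41.6, 46.7]
tcp_rot: [3.141, -0.552, 0.321]
contact_force: [-0.8, 0.3, 0.2]
width: 0.126
grip_force: 0.0
time_s: 30.75
ee_pos: [685.6, 41.9, 44.7]
tcp_rot: [-3.141, -0.551, 0.322]
contact_force: [-26.8, -6.0, 25.5]
width: 0.125
grip_force: 19.8
[ 18.8 -88.9  44.7] [-27.3   2.6  25.5]
```

```bash
python3 -m pendant '.12 .0002 .0002 .0008 0 0 0;.12 0 0 0 0 0 0;.12 0 0 0 0 0 0;.12 0 0 0 0 0 0'; python3 - <<'E'
from h import *
print((np.linalg.inv(F)@tcp())[:3,3].round(1),(F[:3,:3].T@bot.sense()["contact_force"]).round(1))
for n in("wrist","top"):
    c=vision.camera(n);Q=(cloud(c)-F[:3,3])@F[:3,:3]
    m=(Q[...,0]>33)&(Q[...,0]<50)&(Q[...,1]>-125)&(Q[...,1]<-40)&(Q[...,2]>88)&(Q[...,2]<95)
    q=Q[m];print(n,len(q),np.median(q[:,2]).round(1),cv2.boxPoints(cv2.minAreaRect(q[:,:2].astype(np.float32))).round(1).tolist(),np.polyfit(q[:,1],q[:,0],1).round(3))
print((F[:3,:3].T@bot.sense()["contact_force"]).round(1))
E
```

```text
time_s: 31.08
ee_pos: [685.7, 41.9, 44.5]
tcp_rot: [-3.141, -0.551, 0.322]
contact_force: [-32.7, -5.8, 30.6]
width: 0.117
grip_force: 22.8
[ 18.9 -88.9  44.5] [-32.9   4.6  30.6]
wrist 3109 91.2 [[36.0, -114.69999694824219], [45.0, -114.69999694824219], [45.099998474121094, -64.30000305175781], [36.099998474121094, -64.30000305175781]] [2.0000e-03 4.0335e+01]
top 39 91.5 [[36.5, -63.79999923706055], [37.599998474121094, -112.9000015258789], [47.099998474121094, -112.5999984741211], [46.0, -63.599998474121094]] [2.0000e-03 4.1656e+01]
[-33.2   2.2  32.1]
```

The bracket is seated: back at 45.0 (fence), end at -114.7 (stop), top at 91.2, square. The push is steady at about 33 N towards the fence and 31 N down, so I'm handing in.

```bash
python3 -c "
from rig import bot
print(bot.job_done())"
```

```text
the job is handed in; nothing more can be done
None
```

The bracket stands on its foot with its back on the fence and its end on the stop, and I handed the job in at 31 s with the fingertips still pushing into its inside corner (about 33 N towards the fence, 31 N down).

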